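# Seat the desk microphone's tapered foot and check that it rocks

### The arm

A 7-joint arm with a two-finger parallel gripper is mounted at the origin on a cart in front of the work surface, level with it; the furniture and walls round the work are solid. World frame = base frame: x ahead of the robot, y to its left, z up, the work surface at z = 0. Lengths are in m, angles in rad, forces in N, time in s.
With the tool pointing down it reaches from about 0.425 to 0.875 m from the base axis. Payload 4.7 kg.
Tool frame: the origin (TCP) lies midway between the tips of the shut fingers; the grasp point (between the pads) lies 19 mm behind it; z points along the fingers, x is the direction in which the jaws open and shut, and the axes are right-handed (so a half turn about z gives the same grasp; the last joint's range is limited). The gripper opens to 87 mm and grips with 3 to 60 N. Pads are 19 mm wide; open, the fingers measure 117 mm over their backs; the gripper's body (75 mm by 190 mm) begins 51 mm behind the grasp point.
Start: joints at [-1.087, 0.321, -0.07, 1.45, 0.023, 1.371, -0.057], TCP at [0.294, 0.58, 0.223] pointing down, gripper open.
Joint ranges: [-2.86, 2.86], [-0.3, 2.09], [-1.38, 1.24], [0.06, 2.45], [-1.56, 4.7], [0.09, 2.05], [-2.69, 2.69]. Speed limits (rad/s): [2.57, 2.57, 3.14, 3.14, 3.14, 3.14, 3.14].

### API

Orientations are given as a rotation vector (axis times angle).
In Python, from bench import get_state, eyes, ticket gives the robot as it stands.
- The arm moves only by the tool carry_out, never from a script. Its argument "motion" is a list of rows, each a list of 2 entries, a list of its own where there are three numbers: the shift along the world's x, y, z in m, then the turn about the world's z in rad. A call has 1 to 20 rows; each row is the pose to reach, as a shift and turn from the pose commanded when the call began; what a row does not reach only later rows make up. A row lasts 1/10 s, in which the tool goes at most 50 mm and 8.59 degrees, less where a joint would pass 70% of its speed; a pose out of reach is approached as far as the arm can. A call with a gripper value outside its range is refused whole. "grip" is the gripper command: -1 is fully open, 1 is shut, values between are in proportion, set as the call begins (left out, the last holds). The fingers move at their own pace and stop on an object; "squeeze" is the grip in N (left out, the last holds). Time passes only in rows, so rows that repeat a pose let the fingers close. It gives the time, the measured TCP pose, the force and the opening at its end, in the units of the state.
- get_state(): the state, without advancing time (a new reading comes with each control period).
- eyes.get_image(name): name is "scene" or "top" or "wrist"; returns a dict with "pixels" (400x640x3 uint8, blue, green, red), "mtx" (3x3 intrinsics, pixels), "extrinsics" (4x4, takes a point from camera to world coordinates). Camera axes: x right, y down, z forward; pixel columns grow to the right and rows downward; lengths in m; the calibration is good to about 2 mm. The wrist camera is an equidistant fisheye: a pixel r from the principal point sees the ray r / f radians off the axis. A picture is of the moment at which its call begins. There is no depth.
- ticket.close_job(): hands the job in, once; it reports no verdict.
The state is a dict: "time": time; "joint_positions": joint angles; "qd": joint speeds; "joint_torque": joint torques, N m; "position": TCP position; "tool_rot": TCP orientation; "ft_force": force on the tool from outside, world axes, zero at the start; "torque": the same for the moment, N m; "grip_width": opening from 0.0 (shut) to 1.0 (fully open).
Only numpy, scipy, OpenCV 4.12 (cv2) and the standard library are available. Lean on these libraries where they do the work, as an engineer would, in place of code of your own. Each camera call takes 0.05 s, during which the arm holds its last target. There are 200 camera calls.

### The job

Stand the desk microphone in its base: put its tapered foot into the matching cup and press it straight down for a moment with a push of about 12 N, never more than 16 N, so that the taper is fully home (the cup's height varies, so feel for it). Then check that it rocks freely: with the foot staying seated, push the upright microphone over by about 8 degrees towards the base's round touch key, then as far over the other way, and let go so that it stands upright by itself. Do not drag or tip the base, do not let the microphone fall over, and leave the other things on the desk where they are.

Things in the scene. Friction and masses are not known exactly. Their poses are not given: they have to be found in the camera images.
- mic_grip (a point): Point on the axis of the loose microphone's barrel, 75 mm above the small end of its foot; z up along the microphone. It is round, 125 mm tall, about 0.25 kg, and stands free on its foot at the start. Black barrel of diameter 34 mm from 38 to 94 mm above the foot's end, grey grille head of diameter 36 mm up to 125 mm; grip it anywhere on barrel or head.
- mic_foot (a point): Centre of the flat small end of the microphone's foot, on its axis; z up along the microphone. The foot is a steel cone from diameter 22.8 mm at this end to 40 mm, 30 mm high; above it a black collar of diameter 47 mm, from 30 to 38 mm.
- base: Weighted grey base, loose, 1.6 kg: foot plate 150 x 100 x 21 mm (x, y, z), origin at the centre of its underside. On top near its -x end (55 mm from the centre) a round steel touch key of diameter 24 mm. Two cheeks, 59 mm high, at y = +-35 mm carry the rocking cup between them on a pivot along the base's y, 42 mm above the desk.
- rocker (a joint): Tilt of ring and cup in the base (rad), 0 upright; positive: cup and microphone lean to the base's +x (away from the touch key); negative: towards the touch key. Stops at +-0.24. A spring of 0.9 N m/rad brings it back upright: it takes about 1 N at the grille head to lean it 8 degrees.
- tape_roll: Bystander: roll of brown tape, 96 mm across, 48 mm high; origin at the centre of its underside.
- calculator: Bystander: pocket calculator 125 x 83 x 16 mm; origin at the centre of its underside.
- earbud_case: Bystander: white rounded case 61 x 51 x 24 mm; origin at the centre of its underside.
- cup (a joint): How far the load presses the cup down on its stiff spring of 12 N/mm (m), at most 0.004: 0.0003 under the weight of cup and microphone, 0.0013 with a push of 12 N on top. It does not tell the cup's height.
- pivot (a point): Middle of the rocking black ring (59 mm wide) on its pivot, 42 mm above the desk; z is the axis of ring and cup. The dark steel cup in the ring has a 30 mm deep conical bore that matches the foot (39 mm wide at the rim). A screw sets the cup's height, differently each time: its mouth lies 21 to 45 mm above this point, so the foot comes home with its end 7 mm below to 17 mm above it.
Not all that is in view belongs to the job. Several things look just like the part that bears mic_grip: the one meant starts farthest to the robot's right.

How it is judged:
By the outcome, as a careful person would: the job done as asked, in the order asked, and still so for the second after the job is handed in, with the robot touching nothing.
It also fails if it takes over 61 s, if anything falls off the work surface, if the arm or the gripper's body presses on something with over 40 N, if the wrist force passes 120 N, or if a joint passes its speed limit or range.

## Working session

There is one attempt and no reset: what is moved stays moved. The work goes in short steps, Python scripts to look and compute and a tool call to move; the robot and the scene stay as the last step left them, time stands still between calls to the robot, and variables do not carry over. Pictures are saved under pics/ and viewed, about 8 in all and at most 12, crops included, and the job is handed in when it is done.

Besides the shell and the picture viewer there is one more tool, called after "Request:" by a JSON object that holds its "op" and its "data". carry_out: Moves the arm, as the interface text tells. Its arguments: {"type":"object","properties":{"motion":{"type":"array","items":{"type":"array"}},"grip":{"type":"number"},"squeeze":{"type":"number"}},"required":["motion"]}

```bash
ls; mkdir -p pics
cat > h.py <<'E'
import numpy as np,cv2
from bench import get_state,eyes,ticket
def shot(n,f):
    d=eyes.get_image(n); cv2.imwrite('pics/'+f+'.png',d['pixels']); np.savez('pics/'+f+'.npz',**d); return d
def load(f): return np.load('pics/'+f+'.npz')
def ray(d,u,v,fish=False):
    K=d['mtx'];T=d['extrinsics']
    x=(u-K[0,2])/K[0,0];y=(v-K[1,2])/K[1,1]
    if fish:
        r=np.hypot(x,y);s=np.sin(r)/r if r>1e-9 else 1;c=np.array([x*s,y*s,np.cos(r)])
    else: c=np.array([x,y,1.])
    return T[:3,3],T[:3,:3]@c
def onz(d,u,v,z,fish=False):
    o,r=ray(d,u,v,fish); return o+r*(z-o[2])/r[2]
def proj(d,p):
    T=d['extrinsics'];c=T[:3,:3].T@(np.array(p)-T[:3,3]);q=d['mtx']@c;return q[:2]/q[2]
E
python3 - <<'E'
from h import *
a=shot('scene','s0');b=shot('top','t0')
for d in(a,b):print(d['mtx'],d['extrinsics'])
s=get_state();print(s)
E
```

```text
pics
[[361.75627205   0.         324.95120448]
 [  0.         361.75627205 198.32425315]
 [  0.           0.           1.        ]] [[ 0.60397436 -0.59935367  0.52534765  0.11489625]
 [-0.79700103 -0.45246857  0.40007694 -0.39062747]
 [-0.00208428 -0.66033883 -0.7509649   0.82625255]
 [ 0.          0.          0.          1.        ]]
[[398.47726385   0.         324.55945021]
 [  0.         398.47726385 200.97912597]
 [  0.           0.           1.        ]] [[ 0.01961852 -0.99460204  0.10189158  0.45554278]
 [-0.99979981 -0.01991684 -0.00191118 -0.02439643]
 [ 0.00393023 -0.10183369 -0.99479367  1.45575188]
 [ 0.          0.          0.          1.        ]]
{'time': 0.1, 'joint_positions': array([-1.08690751,  0.32176886, -0.07011541,  1.45156365,  0.02261991,
        1.37078153, -0.05687674]), 'qd': array([ 0.00033831, -0.00061855, -0.00122741, -0.00194458, -0.00039149,
        0.00178937,  0.00049475]), 'joint_torque': array([ 5.23414997e-05, -4.92572629e+01, -4.05492643e-01, -3.13398778e+01,
       -6.39691134e-02,  3.94059252e-02,  6.59093848e-05]), 'position': array([0.29406191, 0.57912354, 0.2215528 ]), 'tool_rot': array([ 2.67654119e+00,  1.64301267e+00, -2.23225272e-03]), 'ft_force': array([ 0.04563408, -0.51148772, -0.00168845]), 'torque': array([-0.00742254, -0.04697752,  0.03659384]), 'grip_width': 1.0015490861996394}
```

View pics/s0.png

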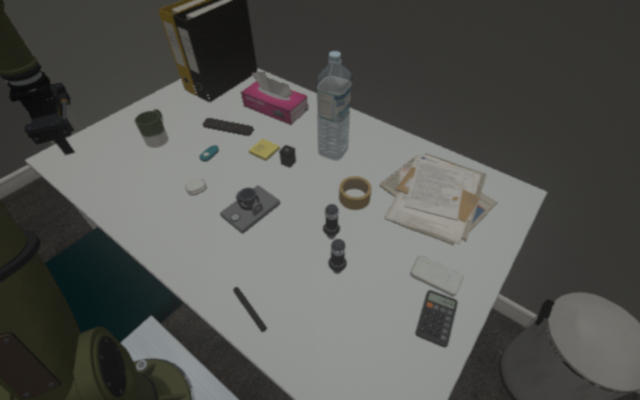

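View pics/t0.png

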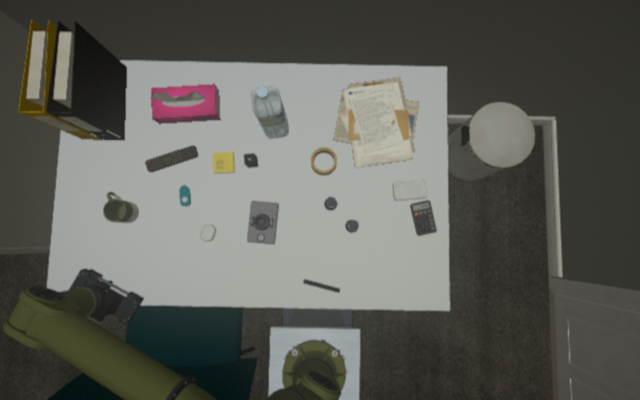

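Scene: microphones at (332,218) and (338,252), base at (250,207) with its key at (236,216). Top: microphones at (331,203) and (351,226), base at (263,222), key at (261,238). Next I'll locate and enlarge them.

Run:
```python
from h import *
a=load('s0');b=load('t0')
def crop(d,x0,y0,x1,y1,k):return cv2.convertScaleAbs(cv2.resize(d['pixels'][y0:y1,x0:x1],None,fx=k,fy=k,interpolation=cv2.INTER_CUBIC),alpha=1.6,beta=10)
c1=crop(b,235,185,375,255,5.5);c2=crop(a,215,180,355,280,5)
c1=c1[:,:770];w=max(c1.shape[1],c2.shape[1])
cv2.imwrite('pics/c1.png',c1)
cv2.imwrite('pics/c2.png',c2)
for n,(u,v) in dict(m1=(331,203),m2=(351,226)).items():print(n,onz(b,u,v,.115))
for n,(u,v) in dict(m1=(332,210),m2=(338,244)).items():print(n,onz(a,u,v,.115))
print('base',onz(b,263,222,.021),onz(b,261,238,.024))
```

```text
m1 [ 0.58643854 -0.04887675  0.115     ]
m2 [ 0.51011585 -0.11749569  0.115     ]
m1 [ 0.59172897 -0.04993421  0.115     ]
m2 [ 0.51676569 -0.12280503  0.115     ]
base [0.52205315 0.19279194 0.021     ] [0.46460157 0.197462   0.024     ]
```

View pics/c1.png

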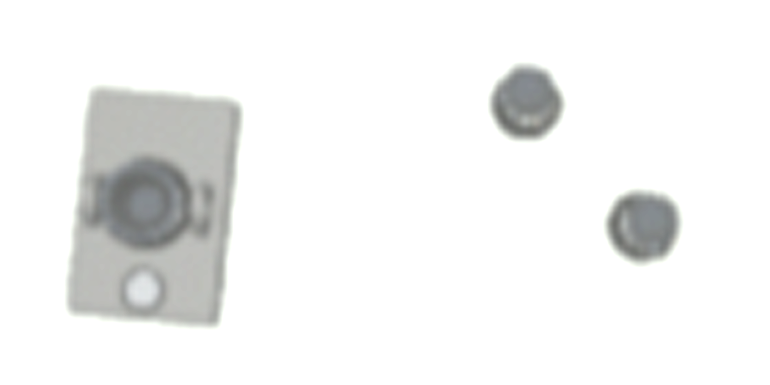

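View pics/c2.png

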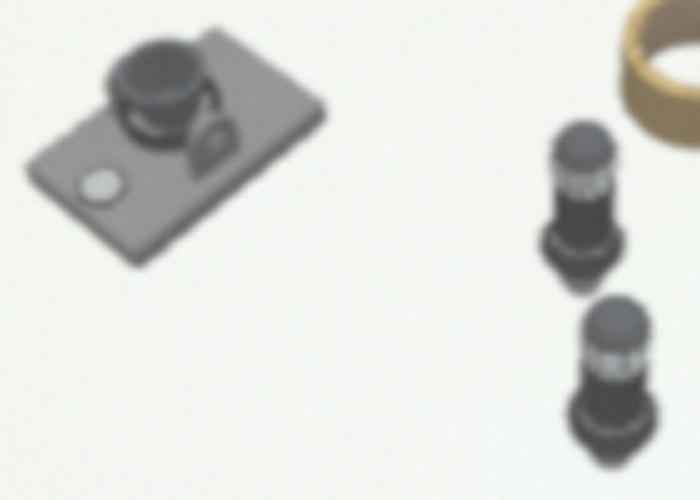

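Candidates are the microphones at top (331,203), y≈-0.05, and (351,226), y≈-0.12. The second is farthest to the robot's right, so it is the one meant, and the crop shows barrel, collar and cone on both. The key lies at the base's robot-side end. I'll pass over the base first for a wrist view, jaws along the base's x.

Request:
{"op": "carry_out", "data": {"motion": [[[0.02, -0.04, 0.01], -0.12], [[0.04, -0.08, 0.02], -0.24], [[0.06, -0.12, 0.03], -0.36], [[0.08, -0.16, 0.04], -0.48], [[0.1, -0.2, 0.05], -0.6], [[0.12, -0.24, 0.06], -0.72], [[0.14, -0.28, 0.06], -0.84], [[0.16, -0.32, 0.06], -0.96], [[0.18, -0.36, 0.06], -1.08], [[0.2, -0.39, 0.06], -1.19], [[0.2, -0.39, 0.06], -1.19], [[0.2, -0.39, 0.06], -1.19], [[0.2, -0.39, 0.06], -1.19]]}}

```text
time: 1.4
position: [0.4935, 0.191, 0.2822]
tool_rot: [-3.138, 0.136, 0.002]
ft_force: [-0.3, 0.4, -0.7]
grip_width: 0.998
```

Run:
```python
from h import *
d=shot('wrist','w0');print(d['mtx'],d['extrinsics']);s=get_state();print(s['time'],s['position'],s['tool_rot'],s['joint_positions'],s['ft_force'])
```

```text
[[309.70691629   0.         314.59508997]
 [  0.         309.70691629 196.10367913]
 [  0.           0.           1.        ]] [[ 9.96304055e-01 -8.30667772e-02 -2.18664230e-02  4.98894581e-01]
 [-8.58922292e-02 -9.66006685e-01 -2.43831110e-01  2.57803995e-01]
 [-8.68846308e-04  2.44808079e-01 -9.69571168e-01  4.44552683e-01]
 [ 0.00000000e+00  0.00000000e+00  0.00000000e+00  1.00000000e+00]]
1.45 [0.49343392 0.19117744 0.28225974] [-3.13860091e+00  1.34701861e-01  1.16395669e-03] [-0.71007036  0.03479675  0.29982006  1.66689066 -0.01078095  1.44208518
 -0.49481372] [ 0.31331388 -0.53311632  0.33729901]
```

View pics/w0.png

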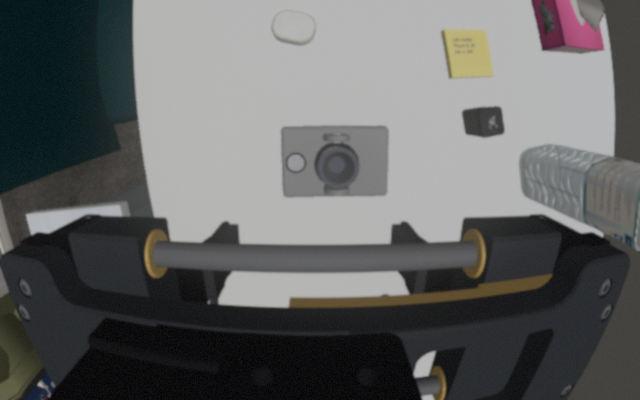

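The wrist view shows the whole base: plate corners about (281,126) to (388,197), key (295,162), cup mouth (337,163). Measuring it, with the mic from two views.

Run:
```python
from h import *
d=load('w0');p=d['pixels'];hsv=cv2.cvtColor(p,cv2.COLOR_BGR2HSV)
g=cv2.cvtColor(p,cv2.COLOR_BGR2GRAY)
print('gray table',g[110,330],'plate',g[140,300],g[180,375],'key',g[162,295])
th=(int(g[110,330])+int(g[140,300]))//2
m=(g<th).astype(np.uint8);m[:110]=0;m[210:]=0;m[:,:265]=0;m[:,405:]=0
c=max(cv2.findContours(m,cv2.RETR_EXTERNAL,cv2.CHAIN_APPROX_NONE)[0],key=cv2.contourArea)[:,0]
P=np.array([onz(d,u,v,.021,True)[:2] for u,v in c.astype(float)])
r=cv2.minAreaRect((P*1000).astype(np.float32));print('plate',r)
k=(g>int(g[140,300])+30).astype(np.uint8);k[:145]=0;k[180:]=0;k[:,:284]=0;k[:,308:]=0
M=cv2.moments(k,True);u,v=M['m10']/M['m00'],M['m01']/M['m00'];print('key',M['m00'],u,v,onz(d,u,v,.023,True))
cr=cv2.resize(p[115:210,270:400],None,fx=6,fy=6,interpolation=cv2.INTER_CUBIC)
cv2.imwrite('pics/c3.png',cv2.convertScaleAbs(cr,alpha=1.8,beta=15))
# mic 2: topmost blob in top and scene
for f,(x0,x1,y0,y1) in dict(t0=(338,365,212,240),s0=(322,352,236,276)).items():
    q=load(f);gg=cv2.cvtColor(q['pixels'],cv2.COLOR_BGR2GRAY)
    mm=np.zeros_like(gg);mm[y0:y1,x0:x1]=(gg[y0:y1,x0:x1]<105)
    n,l,st,ce=cv2.connectedComponentsWithStats(mm);i=1+st[1:,4].argmax();print(f,st[i],ce[i])
    b=load('t0')
```

```text
gray table 181 plate 128 125 key 150
plate ((521.5933227539062, 198.44583129882812), (100.0516357421875, 148.84507751464844), 86.09015655517578)Traceback (most recent call last):
  File "<stdin>", line 11, in <module>
ZeroDivisionError: float division by zero
```

Run:
```python
from h import *
d=load('w0');p=d['pixels'];g=cv2.cvtColor(p,cv2.COLOR_BGR2GRAY)
cr=cv2.resize(p[115:210,270:400],None,fx=6,fy=6,interpolation=cv2.INTER_CUBIC)
cv2.imwrite('pics/c3.png',cv2.convertScaleAbs(cr,alpha=1.8,beta=15))
k=np.zeros_like(g);k[148:178,284:308]=g[148:178,284:308]>138
M=cv2.moments(k,True);u,v=M['m10']/M['m00'],M['m01']/M['m00'];print('key',M['m00'],u,v,onz(d,u,v,.023,True))
for z in (.063,.075,.087):print(z,onz(d,337,163,z,True))
b,s=load('t0'),load('s0')
def blob(f,x0,x1,y0,y1,th):
    gg=cv2.cvtColor(load(f)['pixels'],cv2.COLOR_BGR2GRAY)
    mm=np.zeros_like(gg);mm[y0:y1,x0:x1]=(gg[y0:y1,x0:x1]<th)
    n,l,st,ce=cv2.connectedComponentsWithStats(mm);i=1+st[1:,4].argmax();return st[i],ce[i]
print(blob('t0',338,365,212,240,120),blob('s0',322,352,232,276,120))
for x,y in((.513,-.12),(.510,-.1175),(.516,-.122)):
    print([proj(q,(x,y,z)).round(1) for q in(b,s) for z in(0,.034,.125)])
```

```text
key 169.0 295.4378698224852 162.4378698224852 [0.46726962 0.2015561  0.023     ]
0.063 [0.52170459 0.20177538 0.063     ]
0.075 [0.52098721 0.20353751 0.075     ]
0.087 [0.52026982 0.20529963 0.087     ]
(array([345, 220,  13,  13, 132], dtype=int32), array([351.37121212, 225.77272727])) (array([324, 232,  23,  42, 581], dtype=int32), array([336.45438898, 253.30981067]))
[array([349.5, 226.5]), array([350.1, 226.1]), array([352., 225.]), array([335.2, 269.5]), array([335.4, 262.6]), array([336.2, 242. ])]
[array([348.8, 227.3]), array([349.4, 226.9]), array([351.2, 225.9]), array([333.7, 269.8]), array([333.9, 262.9]), array([334.6, 242.4])]
[array([350.1, 225.7]), array([350.7, 225.3]), array([352.6, 224.1]), array([336.5, 269.1]), array([336.8, 262.2]), array([337.6, 241.6])]
```

View pics/c3.png

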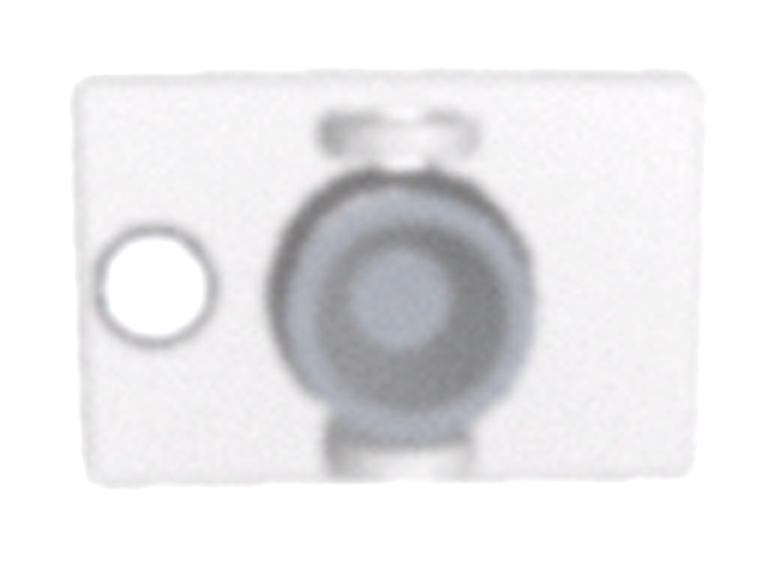

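The crop shows the cup mouth's centre at about (338.4,167.6) full-image, bore bottom (336.5,164.5), with the pivot midway along the plate. Now to the mic for a wrist view.

Run:
```python
from h import *
d=load('w0')
for z in (.063,.07,.075,.08,.087):print(z,onz(d,338.5,167.6,z,True)[:2],onz(d,336.5,164.5,z-.03,True)[:2], 'w',np.linalg.norm(onz(d,338.5-16.25,167.6,z,True)-onz(d,338.5+16.25,167.6,z,True)))
```

```text
0.063 [0.52315324 0.19583563] [0.52267757 0.19539203] w 0.04073960562117859
0.07 [0.52270819 0.1969725 ] [0.52227305 0.19645358] w 0.03999219313596485
0.075 [0.52239029 0.19778456] [0.5219841  0.19721183] w 0.039458327075097964
0.08 [0.5220724  0.19859661] [0.52169516 0.19797008] w 0.03892446101423096
0.087 [0.52162735 0.19973349] [0.52129064 0.19903163] w 0.038177048529017224
```

Request:
{"op": "carry_out", "data": {"motion": [[[0.0, -0.045, 0], 0], [[0.0, -0.09, 0], 0], [[0.0, -0.135, 0], 0], [[0.0, -0.18, 0], 0], [[0.01, -0.225, 0], 0], [[0.02, -0.27, 0], 0], [[0.02, -0.312, 0], 0], [[0.02, -0.312, 0], 0], [[0.02, -0.312, 0], 0], [[0.02, -0.312, 0], 0]]}}

```text
time: 2.45
position: [0.5146, -0.12, 0.2824]
tool_rot: [-3.138, 0.134, 0.001]
ft_force: [0.1, 0.7, -0.2]
grip_width: 1.0
```

Run:
```python
from h import *
d=shot('wrist','w1');s=get_state();print(s['time'],s['position'],s['tool_rot'],s['ft_force'])
cv2.imwrite('pics/c4.png',cv2.convertScaleAbs(cv2.resize(d['pixels'][60:240,220:420],None,fx=3,fy=3,interpolation=cv2.INTER_CUBIC),alpha=1.5))
```

```text
2.5 [ 0.51460235 -0.11994526  0.28237634] [-3.13816176e+00  1.33341862e-01  4.95370716e-04] [-0.48939708 -0.18636056  0.5154331 ]
```

View pics/c4.png

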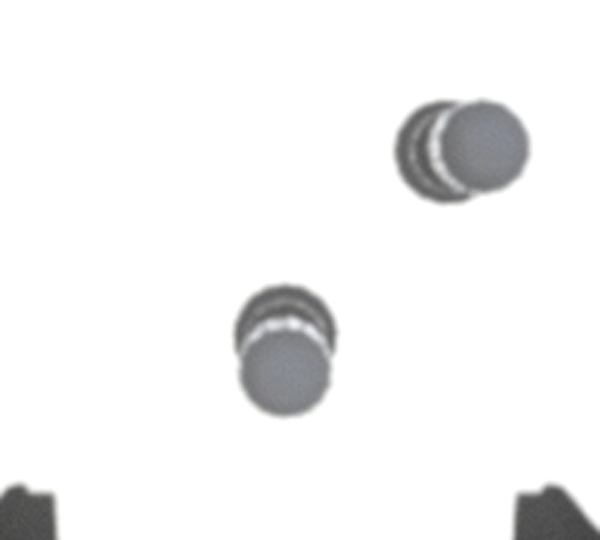

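The target mic: head centre at (315.0,183.7), collar centre (315.3,171.7) full-image; the other mic is up-right, head (380,109).

Run:
```python
from h import *
d=load('w1')
for z in(.11,.118,.125):print(z,onz(d,315,183.7,z,True))
print(onz(d,315.3,171.7,.036,True)); print(onz(d,360-0,109,.118,True),onz(d,380.5,109,.118,True))
```

```text
0.11 [ 0.51421145 -0.12320367  0.11      ]
0.118 [ 0.51434566 -0.12153171  0.118     ]
0.125 [ 0.5144631  -0.12006875  0.125     ]
[ 0.51475802 -0.12235354  0.036     ]
[ 0.56819815 -0.04538125  0.118     ] [ 0.59022562 -0.04651808  0.118     ]
```

Request:
{"op": "carry_out", "data": {"motion": [[[0, -0.002, -0.04], 0], [[0, -0.002, -0.08], 0], [[0, -0.002, -0.115], 0], [[0, -0.002, -0.145], 0], [[0, -0.002, -0.175], 0], [[0, -0.002, -0.2], 0], [[0, -0.002, -0.215], 0], [[0, -0.002, -0.221], 0], [[0, -0.002, -0.221], 0], [[0, -0.002, -0.221], 0]]}}

```text
time: 3.5
position: [0.5153, -0.1243, 0.0627]
tool_rot: [-3.139, 0.139, -0.003]
ft_force: [0.5, -0.6, 0.1]
grip_width: 1.004
```

Request:
{"op": "carry_out", "data": {"motion": [[[0, 0, 0], 0], [[0, 0, 0], 0], [[0, 0, 0], 0], [[0, 0, 0], 0], [[0, 0, 0], 0], [[0, 0, 0], 0], [[0, 0, 0], 0], [[0, 0, 0], 0]], "grip": 1, "squeeze": 35}}

```text
time: 4.3
position: [0.5142, -0.1244, 0.0615]
tool_rot: [3.138, -0.14, -0.0]
ft_force: [-0.8, 0.3, -0.4]
grip_width: 0.382
```

Request:
{"op": "carry_out", "data": {"motion": [[[0, 0, 0.01], 0], [[0, 0, 0.04], 0], [[0, 0, 0.08], 0], [[0, 0, 0.12], 0], [[0, 0, 0.15], 0], [[0, 0.03, 0.15], 0], [[0, 0.07, 0.15], 0], [[0, 0.11, 0.15], 0], [[0, 0.15, 0.15], 0], [[0, 0.19, 0.15], 0.01], [[0, 0.23, 0.15], 0.02], [[0.004, 0.26, 0.15], 0.02], [[0.008, 0.29, 0.15], 0.02], [[0.008, 0.31, 0.15], 0.02], [[0.008, 0.32, 0.15], 0.02], [[0.008, 0.32, 0.15], 0.02], [[0.008, 0.32, 0.15], 0.02], [[0.008, 0.32, 0.15], 0.02]]}}

```text
time: 6.1
position: [0.5226, 0.1936, 0.2117]
tool_rot: [3.139, -0.112, 0.0]
ft_force: [0.1, -0.2, -3.5]
grip_width: 0.383
```

Run:
```python
from h import *
F=[]
for i in range(3):
    d=shot('wrist','w2');F.append(get_state()['ft_force'])
e=shot('scene','s2');s=get_state();print(s['time'],s['position'],s['tool_rot'],s['grip_width'],F)
a=cv2.resize(d['pixels'][100:300,200:440],None,fx=2.5,fy=2.5,interpolation=cv2.INTER_CUBIC)
p=proj(e,(.522,.198,.12)).astype(int);print(p)
y0,x0=p[1]-60,p[0]-45
b=cv2.resize(e['pixels'][y0:y0+120,x0:x0+100],None,fx=4,fy=4,interpolation=cv2.INTER_CUBIC);print(x0,y0)
im=np.zeros((500,800,3),np.uint8)
a=cv2.resize(a,(480,400));b=cv2.resize(b,(300,360));im[:400,:480]=a;im[:360,490:790]=b
cv2.imwrite('pics/c5.png',cv2.convertScaleAbs(im,alpha=1.7,beta=10))
```

```text
6.3 [0.52244633 0.19465164 0.21172848] [-3.13963873e+00  1.10663026e-01 -2.82264285e-04] 0.38485932344726487 [array([-0.91259383, -0.72753526, -3.52347864]), array([ 0.14816858, -1.06878053, -3.13566643]), array([ 1.00969081, -0.6770734 , -1.74163939])]
[243 182]
198 122
```

View pics/c5.png

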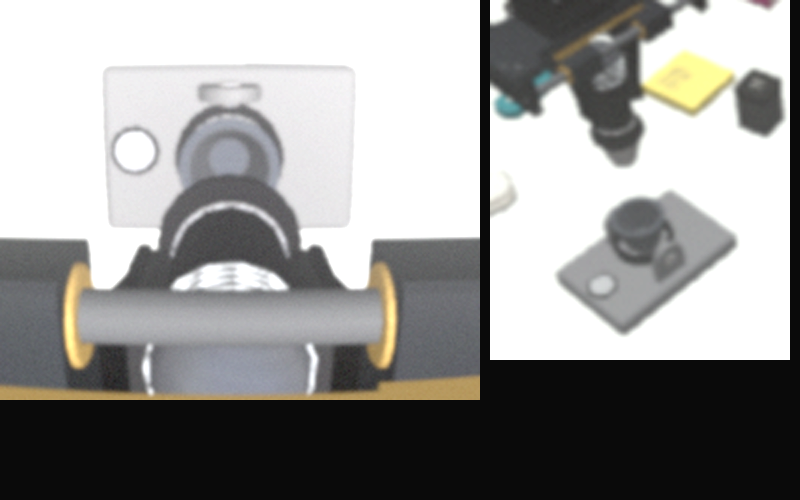

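The wrist panel shows the held collar centred near full-image (315,222.5), cup mouth straight beyond it at about (315,179), bore bottom (314.5,178); the scene panel shows the mic upright above the cup.

Run:
```python
from h import *
d=load('w2')
for z in(.18,.188):print('collar',onz(d,315,222.5,z,True), 'r', np.linalg.norm(onz(d,280,222.5,z,True)-onz(d,350,222.5,z,True)))
for z in(.07,.079,.087):print('mouth',onz(d,315,179.5,z,True),'bottom',onz(d,314.5,178.5,z-.03,True))
print(onz(d,200+135/2,100+150/2,.023,True))
```

```text
collar [0.52233227 0.19412233 0.18      ] r 0.04656225185300045
collar [0.52251465 0.19688246 0.188     ] r 0.04464297924941581
mouth [0.52302351 0.20143766 0.07      ] bottom [0.52218653 0.19670888 0.04      ]
mouth [0.52313401 0.20320303 0.079     ] bottom [0.52230965 0.19844311 0.049     ]
mouth [0.52323223 0.20477225 0.087     ] bottom [0.5224191  0.19998465 0.057     ]
[0.46787557 0.2015858  0.023     ]
```

Request:
{"op": "carry_out", "data": {"motion": [[[0, 0.0025, -0.02], 0], [[0, 0.0025, -0.04], 0], [[0, 0.0025, -0.055], 0], [[0, 0.0025, -0.07], 0], [[0, 0.0025, -0.08], 0], [[0, 0.0025, -0.085], 0], [[0, 0.0025, -0.085], 0], [[0, 0.0025, -0.085], 0], [[0, 0.0025, -0.085], 0], [[0, 0.0025, -0.085], 0]]}}

```text
time: 7.3
position: [0.5227, 0.1983, 0.1273]
tool_rot: [-3.139, 0.108, -0.002]
ft_force: [0.2, 0.1, -2.6]
grip_width: 0.386
```

```bash
cat > st.py <<'E'
from h import *
F=[];T=[]
for i in range(5):
    d=eyes.get_image('wrist');s=get_state();F.append(s['ft_force']);T.append(s['torque'])
print(s['time'],s['position'].round(4),s['grip_width'].round(3),np.mean(F,0).round(2),np.std(F,0).round(2),np.mean(T,0).round(3))
E
python3 st.py
python3 - <<'E'
from h import *
d=shot('wrist','w3')
cv2.imwrite('pics/c6.png',cv2.convertScaleAbs(cv2.resize(d['pixels'][120:260,235:395],None,fx=4,fy=4,interpolation=cv2.INTER_CUBIC),alpha=1.9,beta=10))
E
```

```text
Traceback (most recent call last):
  File "st.py", line 5, in <module>
    print(s['time'],s['position'].round(4),s['grip_width'].round(3),np.mean(F,0).round(2),np.std(F,0).round(2),np.mean(T,0).round(3))
                                           ^^^^^^^^^^^^^^^^^^^^^
AttributeError: 'float' object has no attribute 'round'
```

View pics/c6.png

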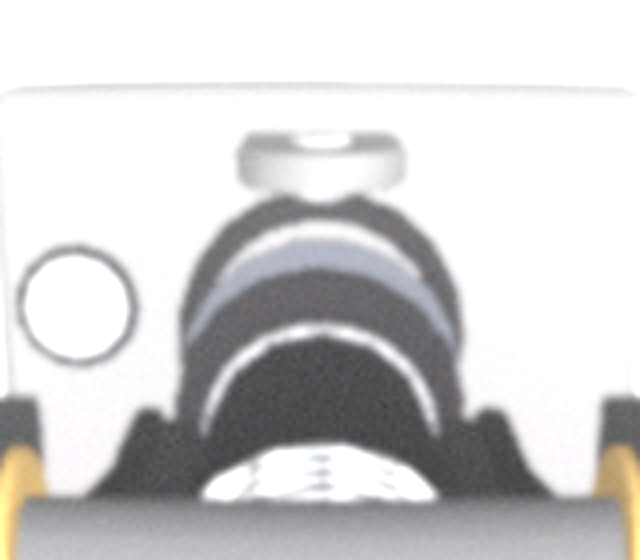

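The crop (full-image coordinates) shows the collar centre at x≈315 and ring centre at x≈315.3, so it is aligned sideways. I'll go on down by feel.

```bash
sed -i "s/s\['grip_width'\].round(3)/round(s['grip_width'],3)/; s/range(5)/range(4)/" st.py; python3 st.py
```

```text
7.8 [0.5223 0.1981 0.1266] 0.386 [-0.27  0.47 -2.96] [0.43 0.21 0.3 ] [-0.076  0.058 -0.001]
```

Request:
{"op": "carry_out", "data": {"motion": [[[0, 0, -0.003], 0], [[0, 0, -0.006], 0], [[0, 0, -0.006], 0], [[0, 0, -0.006], 0]]}}

```text
time: 8.2
position: [0.5221, 0.198, 0.1204]
tool_rot: [3.139, -0.108, -0.001]
ft_force: [-0.4, 0.5, -2.5]
grip_width: 0.383
```

```bash
python3 st.py
```

```text
8.4 [0.5224 0.1981 0.1207] 0.384 [-0.46 -0.11 -3.02] [0.47 0.31 0.28] [-0.072  0.053  0.025]
```

Request:
{"op": "carry_out", "data": {"motion": [[[0, 0, -0.0005], 0], [[0, 0, -0.001], 0], [[0, 0, -0.001], 0], [[0, 0, -0.001], 0]]}}

```text
time: 8.8
position: [0.5223, 0.1981, 0.1195]
tool_rot: [3.14, -0.108, -0.0]
ft_force: [0.2, -0.6, -2.7]
grip_width: 0.388
```

Request:
{"op": "carry_out", "data": {"motion": [[[0, 0, -0.0005], 0], [[0, 0, -0.001], 0], [[0, 0, -0.001], 0], [[0, 0, -0.001], 0]]}}

```text
time: 9.2
position: [0.5223, 0.1981, 0.1186]
tool_rot: [3.14, -0.108, 0.0]
ft_force: [-0.7, 0.2, -2.8]
grip_width: 0.387
```

Request:
{"op": "carry_out", "data": {"motion": [[[0, 0, -0.0005], 0], [[0, 0, -0.001], 0], [[0, 0, -0.001], 0], [[0, 0, -0.001], 0]]}}

```text
time: 9.6
position: [0.5223, 0.1981, 0.1176]
tool_rot: [3.14, -0.108, 0.0]
ft_force: [0.9, 0.9, -3.2]
grip_width: 0.383
```

Request:
{"op": "carry_out", "data": {"motion": [[[0, 0, -0.0005], 0], [[0, 0, -0.001], 0], [[0, 0, -0.001], 0], [[0, 0, -0.001], 0]]}}

```text
time: 10.0
position: [0.5223, 0.198, 0.1165]
tool_rot: [3.14, -0.108, -0.0]
ft_force: [0.6, -0.6, -2.8]
grip_width: 0.384
```

Request:
{"op": "carry_out", "data": {"motion": [[[0, 0, -0.0005], 0], [[0, 0, -0.001], 0], [[0, 0, -0.001], 0], [[0, 0, -0.001], 0]]}}

```text
time: 10.4
position: [0.5223, 0.1979, 0.1156]
tool_rot: [3.139, -0.108, 0.0]
ft_force: [-0.2, -1.3, -2.3]
grip_width: 0.387
```

Request:
{"op": "carry_out", "data": {"motion": [[[0, 0, -0.0005], 0], [[0, 0, -0.001], 0], [[0, 0, -0.001], 0], [[0, 0, -0.001], 0]]}}

```text
time: 10.8
position: [0.5224, 0.1978, 0.1147]
tool_rot: [3.139, -0.109, 0.0]
ft_force: [1.2, -1.9, -1.7]
grip_width: 0.379
```

```bash
python3 st.py
```

```text
11.0 [0.5224 0.1978 0.1146] 0.389 [ 0.48 -1.84 -1.02] [0.24 0.41 0.52] [-0.625  0.067 -0.003]
```

Sideways contact (Fy ≈ -1.8 N): the foot is about 1 mm too far in +y. I'll correct that before going on.

Request:
{"op": "carry_out", "data": {"motion": [[[0, -0.0005, 0], 0], [[0, -0.001, 0], 0], [[0, -0.001, 0], 0], [[0, -0.001, 0], 0]]}}

```text
time: 11.4
position: [0.5222, 0.1975, 0.1145]
tool_rot: [-3.139, 0.108, -0.0]
ft_force: [0.6, 0.6, -2.1]
grip_width: 0.385
```

```bash
python3 st.py
```

```text
11.6 [0.5221 0.1974 0.1145] 0.382 [ 0.18 -0.22 -2.52] [0.23 0.54 0.73] [-0.107  0.027  0.013]
```

Request:
{"op": "carry_out", "data": {"motion": [[[0, 0, -0.0005], 0], [[0, 0, -0.001], 0], [[0, 0, -0.001], 0], [[0, 0, -0.001], 0]]}}

```text
time: 12.0
position: [0.5222, 0.1971, 0.1135]
tool_rot: [3.14, -0.108, -0.0]
ft_force: [0.1, 0.2, -2.9]
grip_width: 0.378
```

```bash
python3 st.py
```

```text
12.2 [0.5223 0.1971 0.1136] 0.391 [-0.17  0.53 -2.25] [0.4  0.22 0.34] [-0.105  0.044  0.004]
```

Request:
{"op": "carry_out", "data": {"motion": [[[0, 0, -0.0005], 0], [[0, 0, -0.001], 0], [[0, 0, -0.001], 0], [[0, 0, -0.001], 0]]}}

```text
time: 12.6
position: [0.5223, 0.197, 0.1125]
tool_rot: [3.139, -0.108, -0.0]
ft_force: [-1.0, -1.0, -3.4]
grip_width: 0.388
```

```bash
python3 st.py
```

```text
12.8 [0.5223 0.1969 0.1125] 0.382 [-0.6  -0.56 -3.08] [0.22 0.25 0.4 ] [-0.249  0.089 -0.021]
```

Request:
{"op": "carry_out", "data": {"motion": [[[0, -0.0004, 0], 0], [[0, -0.0004, -0.0005], 0], [[0, -0.0004, -0.001], 0], [[0, -0.0004, -0.001], 0], [[0, -0.0004, -0.001], 0]]}}

```text
time: 13.3
position: [0.5223, 0.1966, 0.1116]
tool_rot: [3.14, -0.108, 0.0]
ft_force: [0.7, -0.7, -2.8]
grip_width: 0.384
```

```bash
python3 st.py
```

```text
13.5 [0.5223 0.1966 0.1116] 0.386 [-0.6  -0.4  -2.72] [0.44 0.13 0.56] [-0.231  0.103  0.015]
```

Request:
{"op": "carry_out", "data": {"motion": [[[0, -0.0004, 0], 0], [[0, -0.0004, -0.0005], 0], [[0, -0.0004, -0.001], 0], [[0, -0.0004, -0.001], 0], [[0, -0.0004, -0.001], 0]]}}

```text
time: 14.0
position: [0.5223, 0.1963, 0.1105]
tool_rot: [3.14, -0.108, 0.0]
ft_force: [-0.1, -0.6, -2.6]
grip_width: 0.38
```

```bash
python3 st.py
```

```text
14.2 [0.5223 0.1963 0.1106] 0.385 [-0.16 -0.46 -2.88] [0.28 0.74 0.37] [-0.2    0.084 -0.003]
```

Request:
{"op": "carry_out", "data": {"motion": [[[0, -0.0003, 0], 0], [[0, -0.0003, -0.0005], 0], [[0, -0.0003, -0.001], 0], [[0, -0.0003, -0.001], 0], [[0, -0.0003, -0.001], 0]]}}

```text
time: 14.7
position: [0.5223, 0.1959, 0.1096]
tool_rot: [3.14, -0.108, 0.0]
ft_force: [-0.1, -0.6, -2.1]
grip_width: 0.39
```

```bash
python3 st.py
```

```text
14.9 [0.5223 0.1959 0.1096] 0.387 [-0.31 -0.19 -2.75] [0.64 0.4  0.24] [-0.214  0.04  -0.025]
```

Request:
{"op": "carry_out", "data": {"motion": [[[0, -0.0002, 0], 0], [[0, -0.0002, -0.0005], 0], [[0, -0.0002, -0.001], 0], [[0, -0.0002, -0.001], 0], [[0, -0.0002, -0.001], 0]]}}

```text
time: 15.4
position: [0.5224, 0.1957, 0.1086]
tool_rot: [3.14, -0.108, 0.0]
ft_force: [-0.7, -1.2, -2.2]
grip_width: 0.385
```

```bash
python3 st.py
```

```text
15.6 [0.5224 0.1957 0.1086] 0.386 [ 0.33 -0.79 -2.58] [0.13 0.46 0.32] [-0.29   0.068  0.007]
```

Request:
{"op": "carry_out", "data": {"motion": [[[0, -0.0005, 0], 0], [[0, -0.0005, -0.0005], 0], [[0, -0.0005, -0.001], 0], [[0, -0.0005, -0.001], 0], [[0, -0.0005, -0.001], 0]]}}

```text
time: 16.1
position: [0.5225, 0.1956, 0.108]
tool_rot: [-3.139, 0.108, -0.001]
ft_force: [-1.1, 0.1, 1.0]
grip_width: 0.383
```

```bash
python3 st.py
```

```text
16.3 [0.5225 0.1955 0.1079] 0.389 [-0.82 -0.18  2.75] [0.31 0.33 0.86] [-0.12   0.304 -0.004]
```

Request:
{"op": "carry_out", "data": {"motion": [[[-0.0002, 0, -0.0002], 0], [[-0.0003, 0, -0.0005], 0], [[-0.0003, 0, -0.0005], 0], [[-0.0003, 0, -0.0005], 0]]}}

```text
time: 16.7
position: [0.5224, 0.1955, 0.1076]
tool_rot: [-3.139, 0.108, -0.002]
ft_force: [-1.0, 0.2, 5.4]
grip_width: 0.387
```

```bash
python3 st.py
```

```text
16.9 [0.5224 0.1955 0.1077] 0.39 [-0.54 -0.05  4.97] [0.57 0.26 0.64] [-0.085  0.312  0.014]
```

Request:
{"op": "carry_out", "data": {"motion": [[[-0.0003, 0, -0.0004], 0], [[-0.0003, 0, -0.0008], 0], [[-0.0003, 0, -0.001], 0], [[-0.0003, 0, -0.001], 0], [[-0.0003, 0, -0.001], 0]]}}

```text
time: 17.4
position: [0.5224, 0.1955, 0.1073]
tool_rot: [-3.139, 0.108, -0.003]
ft_force: [-1.2, -0.2, 7.7]
grip_width: 0.387
```

```bash
python3 st.py
```

```text
17.6 [0.5225 0.1955 0.1073] 0.385 [-1.67 -0.67  8.4 ] [0.44 0.48 0.1 ] [-0.203  0.483  0.003]
```

Request:
{"op": "carry_out", "data": {"motion": [[[-0.0004, 0, -0.0003], 0], [[-0.0008, 0, -0.0006], 0], [[-0.0008, 0, -0.0008], 0], [[-0.0008, 0, -0.0008], 0], [[-0.0008, 0, -0.0008], 0]]}}

```text
time: 18.1
position: [0.5223, 0.1956, 0.1071]
tool_rot: [-3.138, 0.109, -0.005]
ft_force: [-1.0, -1.2, 9.5]
grip_width: 0.384
```

```bash
python3 st.py
```

```text
18.3 [0.5223 0.1955 0.1071] 0.381 [-0.75 -0.58  9.88] [0.38 0.63 0.32] [-0.312  0.399 -0.016]
```

Lateral force has eased, and the push is 9.9 N. About 2 N more.

Request:
{"op": "carry_out", "data": {"motion": [[[-0.0002, -0.0003, -0.0004], 0], [[-0.0002, -0.0003, -0.0007], 0], [[-0.0002, -0.0003, -0.0007], 0], [[-0.0002, -0.0003, -0.0007], 0], [[-0.0002, -0.0003, -0.0007], 0]]}}

```text
time: 18.8
position: [0.5223, 0.1955, 0.1069]
tool_rot: [-3.138, 0.108, -0.005]
ft_force: [-1.3, -1.1, 11.9]
grip_width: 0.385
```

```bash
python3 st.py
```

```text
19.0 [0.5224 0.1955 0.1069] 0.384 [-1.5  -0.35 11.99] [0.46 0.44 0.25] [-0.283  0.495 -0.009]
```

Request:
{"op": "carry_out", "data": {"motion": [[[0, 0, 0], 0], [[0, 0, 0], 0], [[0, 0, 0], 0], [[0, 0, 0], 0], [[0.0004, 0, 0.001], 0], [[0.0008, 0, 0.002], 0], [[0.0012, 0, 0.003], 0], [[0.0012, 0, 0.003], 0], [[0.0012, 0, 0.003], 0]]}}

```text
time: 19.9
position: [0.5223, 0.1954, 0.1078]
tool_rot: [-3.139, 0.108, -0.002]
ft_force: [-0.5, 2.0, 3.6]
grip_width: 0.383
```

```bash
python3 st.py
```

```text
20.1 [0.5223 0.1953 0.1078] 0.389 [1.38 1.55 3.25] [0.34 0.43 0.41] [ 0.327 -0.267 -0.012]
```

Request:
{"op": "carry_out", "data": {"motion": [[[0, 0, 0.0006], 0], [[0, 0, 0.0008], 0], [[0, 0, 0.0008], 0]]}}

```text
time: 20.4
position: [0.5222, 0.1953, 0.1082]
tool_rot: [-3.139, 0.108, -0.001]
ft_force: [3.3, 2.4, -0.6]
grip_width: 0.389
```

Request:
{"op": "carry_out", "data": {"motion": [[[0, 0, 0], 0], [[0, 0, 0], 0], [[0, 0, 0], 0], [[0, 0, 0], 0], [[0, 0, 0], 0], [[0, 0, 0], 0]], "grip": -1}}

```text
time: 21.0
position: [0.5217, 0.1949, 0.1083]
tool_rot: [3.139, -0.108, -0.0]
ft_force: [0.1, 1.2, -1.0]
grip_width: 0.846
```

```bash
python3 st.py
python3 - <<'E'
from h import *
d=shot('wrist','w4');e=shot('scene','s4')
a=cv2.resize(d['pixels'][100:300,200:440],(480,400),interpolation=cv2.INTER_CUBIC)
b=cv2.resize(e['pixels'][130:250,193:293],(300,360),interpolation=cv2.INTER_CUBIC)
im=np.zeros((400,800,3),np.uint8);im[:400,:480]=a;im[:360,490:790]=b
cv2.imwrite('pics/c7.png',cv2.convertScaleAbs(im,alpha=1.8,beta=10))
E
```

```text
21.2 [0.5219 0.195  0.1084] 0.976 [-0.18 -0.4  -0.13] [0.44 0.64 0.17] [-0.049  0.033  0.014]
```

View pics/c7.png

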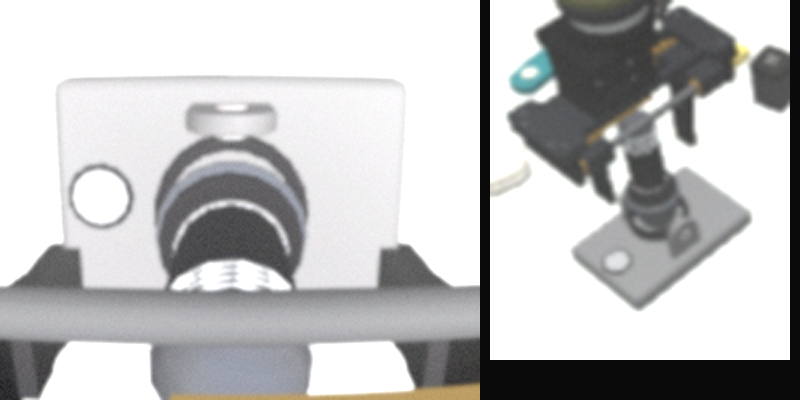

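The mic stands seated in the cup, centred between the open fingers (panel: head x≈231, fingers 80 and 380). For rocking I'll raise the fingertips to the grille head and push along the base's x. Contact is expected at about 25 mm of travel and 8° at about 40 mm.

Request:
{"op": "carry_out", "data": {"motion": [[[0, 0, 0.012], 0], [[0, 0, 0.026], 0], [[0, 0, 0.036], 0], [[-0.008, 0.001, 0.036], 0], [[-0.016, 0.001, 0.036], 0], [[-0.022, 0.0015, 0.036], 0], [[-0.024, 0.002, 0.036], 0], [[-0.027, 0.002, 0.036], 0], [[-0.03, 0.002, 0.036], 0], [[-0.033, 0.0025, 0.036], 0], [[-0.036, 0.0025, 0.036], 0], [[-0.038, 0.0025, 0.036], 0], [[-0.04, 0.003, 0.036], 0], [[-0.04, 0.003, 0.036], 0], [[-0.04, 0.003, 0.036], 0], [[-0.04, 0.003, 0.036], 0]]}}

```text
time: 22.9
position: [0.4821, 0.1979, 0.1445]
tool_rot: [-3.14, 0.109, -0.001]
ft_force: [1.1, -0.6, 0.5]
grip_width: 1.0
```

```bash
python3 st.py
python3 - <<'E'
from h import *
d=shot('wrist','w5');e=shot('scene','s5')
a=cv2.resize(d['pixels'][100:300,200:440],(480,400),interpolation=cv2.INTER_CUBIC)
b=cv2.resize(e['pixels'][130:250,193:293],(300,360),interpolation=cv2.INTER_CUBIC)
im=np.zeros((400,800,3),np.uint8);im[:400,:480]=a;im[:360,490:790]=b
cv2.imwrite('pics/c8.png',cv2.convertScaleAbs(im,alpha=1.8,beta=10))
E
```

```text
23.1 [0.482  0.198  0.1444] 1.004 [ 1.34 -0.23  0.82] [0.5  0.28 0.42] [-0.114 -0.201 -0.023]
```

View pics/c8.png

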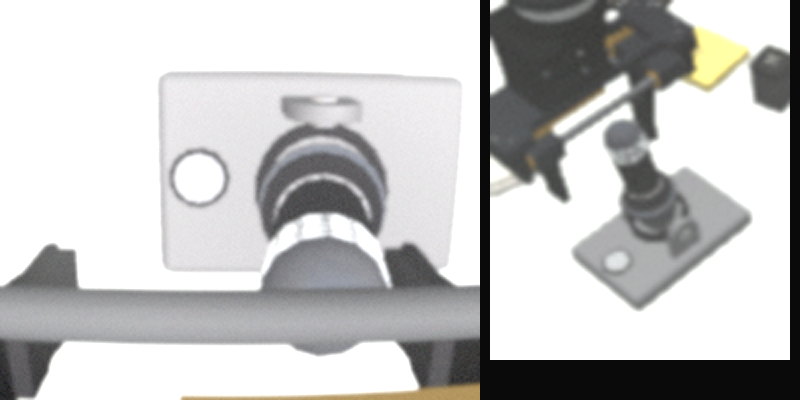

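The panels show the mic leaning towards the key, and the base is where it was. I'll check the angle from the head centre, about (362,245) full-image.

Run:
```python
from h import *
d=load('w5')
for z in (.15,.16,.165):
    p=onz(d,362,245,z,True); print(z,p, 'deg',np.degrees(np.arctan2(.522-p[0],z-.042)))
d=load('w4');print(onz(d,200+115.5,240,.16,True),onz(d,200+116,245,.16,True))
```

```text
0.15 [0.50760794 0.1958225  0.15      ] deg 7.590502528982511
0.16 [0.50623306 0.20023427 0.16      ] deg 7.610674821659071
0.165 [0.50554562 0.20244015 0.165     ] deg 7.619530350958363
[0.52321022 0.2166352  0.16      ] [0.52326139 0.2145241  0.16      ]
```

Lean is about 8° (7.6–8.2 by camera, and Fx 1.3 N fits). Now back and over the other way.

Request:
{"op": "carry_out", "data": {"motion": [[[0.003, 0, 0], 0], [[0.006, 0, 0], 0], [[0.009, -0.0005, 0], 0], [[0.012, -0.001, 0], 0], [[0.015, -0.001, 0], 0], [[0.023, -0.0015, 0], 0], [[0.033, -0.002, 0], 0], [[0.045, -0.003, 0], 0], [[0.055, -0.004, 0], 0], [[0.062, -0.004, 0], 0], [[0.065, -0.0045, 0], 0], [[0.068, -0.0045, 0], 0], [[0.071, -0.005, 0], 0], [[0.074, -0.005, 0], 0], [[0.077, -0.0055, 0], 0], [[0.0795, -0.0055, 0], 0], [[0.0805, -0.0055, 0], 0], [[0.0805, -0.0055, 0], 0], [[0.0805, -0.0055, 0], 0], [[0.0805, -0.0055, 0], 0]]}}

```text
time: 25.2
position: [0.5623, 0.1925, 0.1444]
tool_rot: [-3.14, 0.108, 0.0]
ft_force: [-1.1, 0.2, 0.7]
grip_width: 1.001
```

```bash
python3 st.py
python3 - <<'E'
from h import *
d=shot('wrist','w6');e=shot('scene','s6')
a=cv2.resize(d['pixels'][100:300,200:440],(480,400),interpolation=cv2.INTER_CUBIC)
b=cv2.resize(e['pixels'][130:250,193:293],(300,360),interpolation=cv2.INTER_CUBIC)
im=np.zeros((400,800,3),np.uint8);im[:400,:480]=a;im[:360,490:790]=b
cv2.imwrite('pics/c9.png',cv2.convertScaleAbs(im,alpha=1.8,beta=10))
E
```

```text
25.4 [0.5623 0.1925 0.1444] 0.999 [-1.1  -0.42  1.3 ] [0.14 0.54 0.3 ] [-0.038  0.337  0.004]
```

View pics/c9.png

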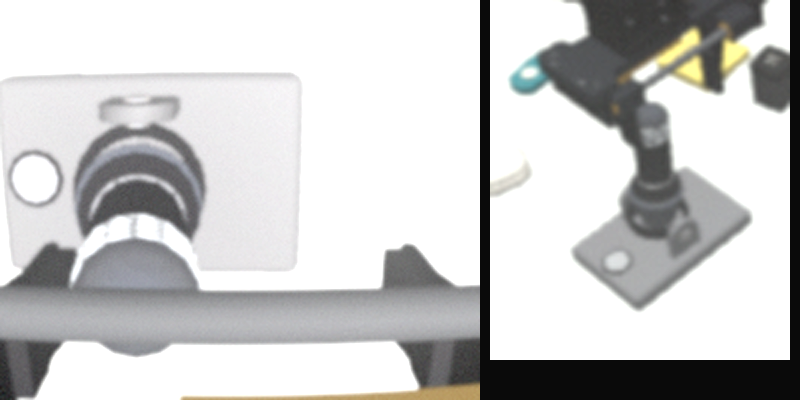

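The mic leans away from the key, head centre about (267.5,245.5), base unmoved. Checking the angle before returning.

Run:
```python
from h import *
d=load('w6');p=onz(d,267.5,245.5,.16,True)
for c in(.522,.5232):print(p,np.degrees(np.arctan2(p[0]-c,.118)))
```

```text
[0.53774432 0.19786262 0.16      ] 7.599885841648821
[0.53774432 0.19786262 0.16      ] 7.0266634054577555
```

Request:
{"op": "carry_out", "data": {"motion": [[[0.0005, 0, 0], 0], [[0.0005, 0, 0], 0], [[0.0005, 0, 0], 0], [[-0.0025, 0, 0], 0], [[-0.0055, 0, 0], 0], [[-0.0085, 0.0005, 0], 0], [[-0.0115, 0.001, 0], 0], [[-0.015, 0.001, 0], 0], [[-0.02, 0.0015, 0], 0], [[-0.028, 0.002, 0], 0], [[-0.036, 0.0025, 0], 0], [[-0.04, 0.003, 0], 0], [[-0.04, 0.003, 0], 0], [[-0.04, 0.003, 0.02], 0], [[-0.04, 0.003, 0.05], 0], [[-0.04, 0.003, 0.09], 0], [[-0.04, 0.003, 0.12], 0], [[-0.04, 0.003, 0.14], 0], [[-0.04, 0.003, 0.14], 0], [[-0.04, 0.003, 0.14], 0]]}}

```text
time: 27.5
position: [0.5225, 0.1954, 0.2841]
tool_rot: [-3.14, 0.109, -0.0]
ft_force: [-0.7, -0.5, 0.0]
grip_width: 1.003
```

Request:
{"op": "carry_out", "data": {"motion": [[[0, -0.04, 0], 0], [[0, -0.08, 0], 0], [[0, -0.12, 0], 0], [[0, -0.15, 0], 0], [[0, -0.15, 0], 0], [[0, -0.15, 0], 0]]}}

```text
time: 28.1
position: [0.5217, 0.0451, 0.283]
tool_rot: [3.14, -0.111, -0.003]
ft_force: [-0.4, 1.1, -0.6]
grip_width: 1.002
```

```bash
python3 st.py
python3 - <<'E'
from h import *
d=shot('wrist','w7');e=shot('scene','s7');t=shot('top','t7')
a=cv2.resize(t['pixels'][175:265,230:370],(440,283),interpolation=cv2.INTER_CUBIC)
b=cv2.resize(e['pixels'][130:250,193:293],(340,408),interpolation=cv2.INTER_CUBIC)
im=np.zeros((410,800,3),np.uint8);im[:283,:440]=a;im[:408,450:790]=b
cv2.imwrite('pics/c10.png',cv2.convertScaleAbs(im,alpha=1.8,beta=10))
# bystander check: changed pixels t0 vs t7 outside arm
g=lambda f:cv2.GaussianBlur(cv2.cvtColor(load(f)['pixels'],cv2.COLOR_BGR2GRAY),(5,5),0).astype(int)
D=(abs(g('s7')-g('s0'))>25).astype(np.uint8)
n,l,st,ce=cv2.connectedComponentsWithStats(D);print([list(r) for r in st[1:] if r[4]>15])
E
```

```text
28.3 [0.5221 0.0471 0.2837] 1.0 [ 0.31 -0.27  0.01] [0.74 0.47 0.51] [-0.042  0.059 -0.006]
[[np.int32(23), np.int32(0), np.int32(184), np.int32(75), np.int32(6143)], [np.int32(186), np.int32(0), np.int32(45), np.int32(19), np.int32(284)], [np.int32(274), np.int32(0), np.int32(9), np.int32(3), np.int32(20)], [np.int32(225), np.int32(67), np.int32(95), np.int32(109), np.int32(5057)], [np.int32(11), np.int32(77), np.int32(65), np.int32(79), np.int32(2752)], [np.int32(0), np.int32(78), np.int32(8), np.int32(26), np.int32(177)], [np.int32(13), np.int32(81), np.int32(13), np.int32(3), np.int32(20)], [np.int32(235), np.int32(166), np.int32(18), np.int32(26), np.int32(318)], [np.int32(327), np.int32(238), np.int32(21), np.int32(37), np.int32(573)], [np.int32(77), np.int32(331), np.int32(15), np.int32(27), np.int32(146)], [np.int32(98), np.int32(342), np.int32(9), np.int32(9), np.int32(41)], [np.int32(121), np.int32(342), np.int32(21), np.int32(29), np.int32(158)], [np.int32(90), np.int32(381), np.int32(10), np.int32(17), np.int32(103)], [np.int32(0), np.int32(388), np.int32(4), np.int32(9), np.int32(25)]]
```

Viewer limit is reached, so I'll check uprightness numerically: head position in scene compared with the upright projection.

Run:
```python
from h import *
g=lambda f:cv2.GaussianBlur(cv2.cvtColor(load(f)['pixels'],cv2.COLOR_BGR2GRAY),(3,3),0).astype(int)
for f in('s5','s6','s7'):
    D=np.zeros((400,640),np.uint8);D[160:178,225:262]=(g(f)-g('s0')<-40)[160:178,225:262]
    n,l,st,ce=cv2.connectedComponentsWithStats(D);i=1+st[1:,4].argmax();print(f,st[i],ce[i].round(1))
e=load('s7')
for a in(-8,0,8):
    t=np.radians(a);ux=np.array([.9977,-.068,0])
    print(a,[proj(e,np.array([.522,.1985,.042])+h*(np.sin(t)*ux+np.array([0,0,np.cos(t)]))).round(1) for h in(.05,.085,.115)])
t=g('t7')-g('t0');D=np.zeros((400,640),np.uint8);D[195:250,240:285]=abs(t[195:250,240:285])>30
n,l,st,ce=cv2.connectedComponentsWithStats(D);print('top changed',[list(map(int,r)) for r in st[1:]])
x=load('t7');print(proj(x,(.522,.1985,.16)),proj(x,(.522,.1985,.08)))
```

```text
s5 [225 160  25  18 274] [239.3 169.2]
s6 [225 160  29  18 388] [239.3 168. ]
s7 [235 167  14  11 125] [241.6 172.3]
-8 [array([242.8, 190.6]), array([239.1, 182.8]), array([235.8, 175.8])]
0 [array([244.7, 189. ]), array([242.5, 180.2]), array([240.5, 172.3])]
8 [array([246.6, 187.8]), array([245.9, 178.1]), array([245.2, 169.3])]
top changed [[263, 195, 22, 55, 695], [260, 217, 2, 2, 3]]
[254.84003421 219.87115317] [258.78438608 221.13868925]
```

Head at (241.6,172.3) matches the upright projection (240.5,172.3), not ±8°, and only the mic changed in the scene. Handing in.

```bash
python3 -c "
from h import *
print(ticket.close_job(),get_state()['time'])"
```

```text
the job is handed in; nothing more can be done
the job is handed in; nothing more can be done
```

I seated the microphone, rocked it both ways and handed the job in at about 28.5 s of the 61 s allowed. No verdict was reported.

- **Seating:** I picked the rightmost microphone and fed its foot into the cup by feel. I held a push of about 12 N for roughly half a second. The highest averaged reading was 12.0 N, and no single reading printed was near 16 N. The sideways force I read stayed below about 4 N. The foot's end came home about 47 mm above the desk, which agrees roughly with the camera estimate of 49 mm.
- **Rocking towards the key:** The camera gave 7.6 to 8.2°, with about 1.3 N at the head.
- **Rocking the other way:** The camera gave 7.0 to 7.6°, so I added another 0.5 mm (about 0.3°). The finger travel by itself implies about 8° each way. The two estimates disagree by up to a degree and I did not resolve that.
- **After release:** The microphone's head is within about 1 px of the upright projection in the scene camera. In the scene picture, only the arm and the microphone changed; the base and bystanders are where they were. The top camera was no use for checking the base, because the arm partly covers that region.
- **Not checked by eye:** I had used up the picture limit, so the final check was made on numbers only. The gripper is open and clear of everything.

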